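Gauge the slack of a leaded glass panel in its display stand

TASK

Stand the green-and-amber leaded panel with the blue jewel upright in the groove of the oak display stand, centred along it and fully home, and let go of it. Then take the red-handled taper gauge from the tool rail and slide it straight down, flat face to the glass, between the panel and the bare oak cheek until it drags snugly, pressing the panel plumb against the green felt, without forcing it. Finish holding the gauge upright at that depth, with its handle still in the gripper and the fingers off the glass, so the slack can be read off it; leave the other panel, solder reel, nail jar and soldering iron alone.

Things in the scene. Friction and masses are not known exactly. Their poses are not given: they have to be found in the camera images.
- panel: Leaded glass panel to fit: upright flat plate 60 mm wide (y), 6 mm thick (x), 110 mm tall (z), 0.09 to 0.18 kg; green top and foot, amber middle with round blue jewel, zinc border; both faces alike. Origin: centre of its underside, z up. Starts upright in the middle or +x slot of the rack; grip its two side edges (60 mm apart) near the top.
- rack: Fixed plywood panel rack, 140 (x) x 80 (y) x 37 mm tall; three slots along y, at x = -42, 0 and +42 mm, each 8 mm wide, floor 12 mm and top 37 mm above the table. The panels standing in it have its yaw. Origin: centre of its underside, on the table.
- stand: Fixed oak display stand: base board 100 (x) x 130 (y) x 12 mm. The groove runs along y over the whole length, at the middle, between a felt-lined cheek on the -x side (22 mm thick, 50 mm tall; its firm green felt face is the plane x = -5 mm) and the bare oak cheek on the +x side (cheek). Origin: centre of the base's underside, on the table.
- groove (a point): Point on the groove's floor (top of the base board, 12 mm above the table), at mid-length, 5 mm to +x of the felt face. Axes of the stand. The groove is 50 mm deep and 10.2 to 11.8 mm wide, different in every stand: beside the 6 mm panel 4.2 to 5.8 mm stay free.
- cheek: Bare oak cheek, fixed on the stand's base, parallel to the felt-lined cheek: 22 mm thick (x), 130 mm long (y), 50 mm tall (both cheek tops are 62 mm above the table), two brass screw heads on its outer side. Origin: centre of its underside, 12 mm above the table; its groove face is x = -11 mm. Axes of the stand.
- gauge: Taper gauge, 160 mm long, 0.07 kg: aluminium wedge blade 18 mm wide (y), 112 mm long, red handle above. Flat face: plane x = 0, looking to -x. The other face tapers: thickness (x) 2 mm at the tip + 1 mm per 10 mm of height, black graduations. Origin: at the tip, mid-width, on the flat face; z up to the handle. Starts hanging upright in the rail, tip 18 mm above the table, with the rail's yaw.
- gauge_grip (a point): Centre of the gauge's red handle, 137 mm above its tip and 7 mm to +x of its flat face; handle 34 mm wide (y), 14 mm thick (x), 48 mm tall (112 to 160 mm above the tip). When snug the tip is about 20 to 44 mm below the cheek tops and the panel's top 60 mm above them, so keep the fingertips above the glass. Friction on glass and oak 0.5 to 0.7: 8 N down squeezes about 6 N.
- rail: Fixed plywood tool rail: board 50 (x) x 200 (y) x 12 mm on two end legs, top 130 mm above the table; the gauge hangs by its handle's shoulders in the middle slot (18 x 24 mm). A glass cutter and a white lathekin are fixed in it 76 mm to either side along y, standing up to 35 mm above the board. Origin: centre of its underside, on the table.
- other_panel: Another panel of the same size, red and yellow with a white jewel, standing in another slot of the rack; stays there. Origin: centre of its underside.
- reel: White solder reel standing on end, 54 mm diameter, 40 mm tall, loose; stays where it is. Origin: centre of its underside.
- jar: Clear jar of horseshoe nails, 58 mm diameter, 65 mm tall, loose; stays where it is. Origin: centre of its underside.
- iron: Blue soldering iron in its stand: red base 90 x 60 x 30 mm with a steel spring holder leaning to its +x side, about 200 mm tall; stays where it is. Origin: centre of its underside.
There are look-alikes about, which are no part of the job. Of the things like the stand, leave any that is grey; of the rest the smaller one is meant.

How it is judged:
On the way:
1. the panel stands in the groove of the stand, fully home and centred along it, let go (z of panel in the frame of stand below 0.015 m and y of panel in the frame of stand between -0.02 and 0.02 m and x of panel in the frame of stand between -0.004 and 0.006 m and contact force between the fingers and panel below 0.2 N and angle between panel's own z axis and vertical below 0.13 rad and linear speed of panel below 0.02 m/s), for 0.3 s.
At the end, for the whole second after the job is handed in: Panel home in the groove (3 mm), within 20 mm of its middle, plumb within 3 degrees, against the felt; gauge upright, flat face to the glass, 12 mm or more deep, off the floor, pressing glass and bare cheek with 0.5 to 25 N; still gripped, at rest; fingers off the panel (z of panel in the frame of stand below 0.015 m and y of panel in the frame of stand between -0.02 and 0.02 m and x of panel in the frame of stand between -0.004 and 0.001 m and contact force between the fingers and panel below 0.2 N and angle between panel's own z axis and vertical below 0.05 rad and angle between the x axis of panel and the x axis of stand, either way round below 0.05 rad and contact force between gauge and panel between 0.5 and 25 N and contact force between gauge and cheek above 0.5 N and contact force between gauge and stand below 0.2 N and z of gauge in the frame of stand between 0.014 and 0.05 m and x of panel in the frame of gauge below 0 m and angle between gauge's own z axis and vertical below 0.1 rad and angle between the x axis of gauge and the x axis of stand, either way round below 0.12 rad and linear speed of gauge below 0.01 m/s and contact force between the fingers and gauge above 3 N); the arm keeps its last pose, push and grip.
It fails at once if the gauge is forced against the panel or the cheek with more than 40 N (contact force between gauge and panel above 40 N or contact force between gauge and cheek above 40 N).
It fails at once if the other panel is moved by more than 20 mm (distance of other_panel from where it was at the start of the episode above 0.02 m).
It fails at once if the solder reel, nail jar or soldering iron is moved by more than 20 mm (distance of any of reel, jar, iron from where it was at the start of the episode above 0.02 m).
It also fails if it takes over 70 s, if anything falls off the work surface, if the arm or the gripper's body presses on something with over 40 N, if the wrist force passes 120 N, or if a joint passes its speed limit or range.

ROBOT

A 6-joint arm with a two-finger parallel gripper is mounted at the origin on the work surface. World frame = base frame: x ahead of the robot, y to its left, z up, the work surface at z = 0. Lengths are in m, angles in rad, forces in N, time in s.
With the tool pointing down it reaches from about 0.35 to 0.875 m from the base axis. Payload 4.2 kg.
Tool frame: the origin (TCP) lies midway between the tips of the shut fingers; the grasp point (between the pads) lies arm.tcp_to_grasp behind it (arm.tcp_to_grasp is the distance from the TCP to the grasp point, in m); z points along the fingers, y is the line along which they close (so a half turn about z gives the same grasp; the last joint's range is limited). The gripper opens to 85 mm and grips with 20 to 120 N. Pads are 22 mm wide; open, the fingers measure 114 mm over their backs; the gripper's body (76 mm by 85 mm) begins 54 mm behind the grasp point. The pads swing forward as they close: fully open they stand 13 mm farther back than shut.
Start: joints at [-0.87, 0.385, 0.008, 0, -1.194, -0.259], TCP at [0.267, -0.565, 0.231] pointing down, gripper open.
Joint ranges: [-3.14, 3.14], [-1.21, 2.06], [-1.07, 1.41], [-3.16, 2.05], [-2.99, -0.16], [-3.1, 3.1]. Speed limits (rad/s): [2.79, 2.79, 3.14, 3.14, 3.14, 3.14].

INTERFACE

Orientations are given as a unit quaternion [x, y, z, w].
In Python, from rig import arm, camera gives the robot as it stands. The module is installed in compiled form; this text tells all that it offers.
- The arm moves only by the tool drive_tool, never from a script. Its argument "plan" is a list of rows, each a list of 3 entries, a list of its own where there are three numbers: the shift along the tool's x, y, z in units of 30 mm (1.0 is 30 mm), then the turn, a rotation vector about the tool's x, y, z in degrees, then the opening, from -1 (shut) to 1 (fully open). A call has 1 to 8 rows; each row is the pose to reach, as a shift and turn from the pose commanded when the call began, along the tool's axes at that moment; what a row does not reach only later rows make up. A row lasts 1/12 s, in which the tool goes at most 41.7 mm and 7.16 degrees, less where a joint would pass 70% of its speed; a pose out of reach is approached as far as the arm can. A call with a gripper value outside its range is refused whole. The fingers move at their own pace and stop on an object; the grip force is fixed at half the most. Time passes only in rows, so rows that repeat a pose let the fingers close. It gives the time, the measured TCP pose, the force, the opening and the grip force at its end, in the units of the state.
- arm.get_state(): the state, without advancing time (a new reading comes with each control period).
- camera(name): name is "scene" or "top"; returns a dict with "frame" (480x640x3 uint8, blue, green, red), "depth" (480x640 float32, m along the optical axis (not along the pixel's ray), 0 where there is no reading), "fx", "fy", "cx", "cy" (pixels), "k1" (the pictures are not rectified: a ray, as slopes to the right and down, at radius r is drawn at 1 + k1 r^2 times it, then the intrinsics apply), "R" (3x3) and "t" (3): a world point X has camera coordinates R X + t. Camera axes: x right, y down, z forward; pixel columns grow to the right and rows downward; lengths in m; the calibration is good to about 2 mm. A picture is of the moment at which its call begins.
- arm.close_job(): hands the job in; it is judged then, once.
The state is a dict: "time": time; "joint_positions": joint angles; "qvel": joint speeds; "effort": joint torques, N m; "tcp_pos": TCP position; "orientation": TCP orientation; "ft_force": force on the tool from outside, world axes, zero at the start; "moment": the same for the moment, N m; "opening": opening from 0.0 (shut) to 1.0 (fully open); "gripper_force": force on a finger pad.
Only numpy, scipy, OpenCV 4.12 (cv2) and the standard library are available. Lean on these libraries where they do the work, as an engineer would, in place of code of your own. Each camera call takes 0.05 s, during which the arm holds its last target. There are 200 camera calls.

## Working session

There is one attempt and no reset: what is moved stays moved. The work goes in short steps, Python scripts to look and compute and a tool call to move; the robot and the scene stay as the last step left them, time stands still between calls to the robot, and variables do not carry over. Pictures are saved under pics/ and viewed, at most 10 in all, crops included, and the job is handed in when it is done.

Besides the shell and the picture viewer there is one more tool, called after "Emit:" by a JSON object that holds its "name" and its "arguments". drive_tool: Moves the arm, as the interface text tells. Its arguments: {"type":"object","properties":{"plan":{"type":"array","items":{"type":"array"}}},"required":["plan"]}

```bash
mkdir -p pics; cat > h.py <<'E'
import numpy as np, cv2
from rig import arm, camera
def snap(n,save=None):
    c=camera(n)
    if save: cv2.imwrite('pics/'+save+'.png',c['frame'])
    return c
def ray(c,u,v):
    K=np.array([[c['fx'],0,c['cx']],[0,c['fy'],c['cy']],[0,0,1]],float)
    xd=(u-c['cx'])/c['fx'];yd=(v-c['cy'])/c['fy'];x,y=xd,yd
    for _ in range(20):
        s=1+c['k1']*(x*x+y*y);x,y=xd/s,yd/s
    R=np.array(c['R']);return -R.T@np.array(c['t']),R.T@np.array([x,y,1])
def atz(c,u,v,z):
    o,d=ray(c,u,v);return o+d*(z-o[2])/d[2]
def dep(c,u,v):
    o,d=ray(c,u,v);return o+d*c['depth'][int(v),int(u)]
def proj(c,X):
    p=np.array(c['R'])@np.array(X)+np.array(c['t']);x,y=p[:2]/p[2];s=1+c['k1']*(x*x+y*y)
    return c['cx']+c['fx']*x*s,c['cy']+c['fy']*y*s
def cloud(c):
    v,u=np.mgrid[0:480,0:640];xd=(u-c['cx'])/c['fx'];yd=(v-c['cy'])/c['fy'];x,y=xd,yd
    for _ in range(20):
        s=1+c['k1']*(x*x+y*y);x,y=xd/s,yd/s
    P=np.stack([x,y,np.ones_like(x)],-1)*c['depth'][...,None]
    return (P-np.array(c['t']))@np.array(c['R'])
E
python3 - <<'E'
from h import *
for n in('scene','top'):
    c=snap(n,n+'0');np.savez('pics/'+n+'0.npz',**c)
    print(n,-np.array(c['R']).T@c['t'],c['fx'],c['k1'])
print(arm.get_state(),arm.tcp_to_grasp)
E
```

```text
scene [0.97423828 0.06997634 0.84695712] 481.5391034545469 -0.0342360813407977
top [ 0.43923062 -0.00556501  0.95028801] 485.56196854406016 -0.1090131723015619
{'time': 0.1, 'joint_positions': array([-8.70380992e-01,  3.85476825e-01,  6.76021724e-03, -4.15409115e-04,
       -1.19400705e+00, -2.58616087e-01]), 'qvel': array([-0.00028676, -0.00179892,  0.00200915,  0.00031861,  0.00139387,
        0.00025772]), 'effort': array([-1.56918046e-03, -3.93318737e+01,  1.88928080e+01,  4.19798121e+00,
       -2.62515488e-03, -2.48767790e-06]), 'tcp_pos': array([ 0.26702511, -0.56450842,  0.23033471]), 'orientation': array([-2.19032622e-01,  9.75717041e-01,  9.44051168e-04, -2.73300316e-04]), 'ft_force': array([-0.37814851, -0.62019131,  0.4475661 ]), 'moment': array([-0.00356234, -0.0272955 ,  0.00353659]), 'gripper_force': 0.0, 'opening': 0.9998121921015838} 0.0187
```

View pics/scene0.png

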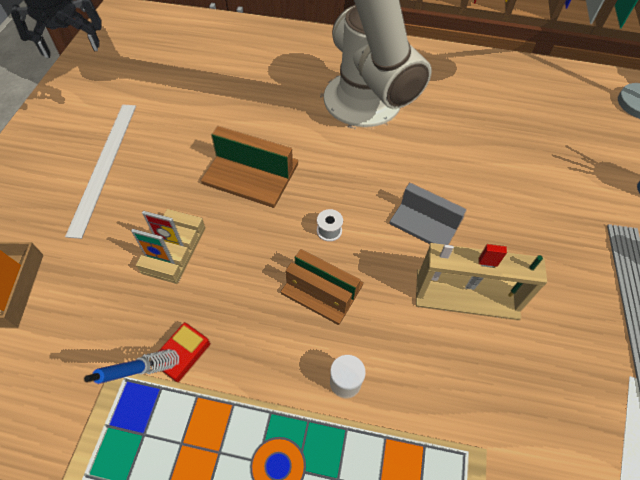

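View pics/top0.png

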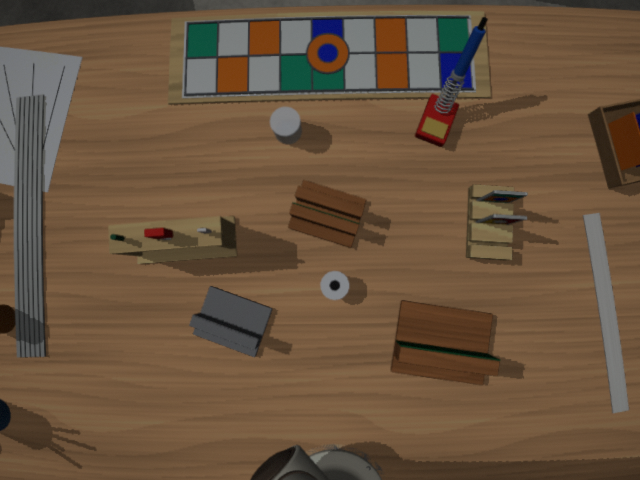

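The stand-like things are the grey one (top 232,320), the large oak one (445,340) and the small oak one (328,213). The small oak one is meant: it isn't grey, and it is the smaller of the other two. The panels in the scene view are green/amber with the blue jewel (152,246) and red/yellow (163,228). I'll confirm both in enlarged crops.

```bash
python3 - <<'E'
from h import *
s=np.load('pics/scene0.npz');t=np.load('pics/top0.npz')
def crop(c,u,v,w,h,W=400,H=300): return cv2.resize(c['frame'][v:v+h,u:u+w],(W,H),interpolation=cv2.INTER_CUBIC)
a=np.vstack([np.hstack([crop(s,120,200,100,75),crop(s,270,245,100,75)]),np.hstack([crop(t,450,175,100,75),crop(t,280,175,100,75)])])
cv2.imwrite('pics/crop1.png',a)
cv2.imwrite('pics/crop2.png',np.hstack([crop(t,100,190,150,90,500,300),crop(s,410,230,145,109,300,225+75)]))
for c,n,box in((t,'stand',(280,175,100,75)),(t,'rack',(460,180,70,85)),(t,'rail',(100,205,150,65))):
    P=cloud(c);u,v,w,h=box;Q=P[v:v+h,u:u+w].reshape(-1,3);
    for lo,hi in((.008,.016),(.032,.042),(.055,.068),(.1,.135),(.125,.135),(.14,.19)):
        q=Q[(Q[:,2]>lo)&(Q[:,2]<hi)]
        if len(q)>15:
            r=cv2.minAreaRect((q[:,:2]*1000).astype(np.float32));print(n,lo,hi,len(q),r, np.median(q[:,2]))
E
```

```text
stand 0.008 0.016 1418 ((557.57080078125, 6.9870758056640625), (129.8123016357422, 100.6143569946289), 71.83541870117188) 0.012987111516962342
stand 0.032 0.042 71 ((547.7972412109375, 9.910362243652344), (125.46212005615234, 34.24464797973633), 71.53213500976562) 0.0366520464240631
stand 0.055 0.068 1714 ((558.1854858398438, 6.6673736572265625), (130.19598388671875, 55.9490966796875), 71.59925079345703) 0.06284327828480187
rack 0.008 0.016 262 ((532.2045288085938, -307.97247314453125), (80.07588958740234, 138.84609985351562), 85.30088806152344) 0.012577477767056193
rack 0.032 0.042 2223 ((532.8135986328125, -308.3688049316406), (81.31420135498047, 140.7176055908203), 85.54589080810547) 0.03761626494755407
rack 0.055 0.068 68 ((551.456298828125, -310.72515869140625), (59.742977142333984, 46.14223098754883), 80.48181915283203) 0.061614937796845695
rack 0.1 0.135 377 ((552.92236328125, -313.6278076171875), (60.464778900146484, 49.00278091430664), 85.2899169921875) 0.1213403471797647
rail 0.008 0.016 908 ((509.5606994628906, 286.1626281738281), (79.93479919433594, 201.2782440185547), 3.9081225395202637) 0.009699347318708479
rail 0.032 0.042 33 ((489.4852294921875, 276.5408935546875), (46.683719635009766, 198.4264678955078), 16.47931671142578) 0.0364818532318824
rail 0.055 0.068 43 ((486.9156188964844, 278.6734313964844), (47.833961486816406, 204.820556640625), 17.934223175048828) 0.06162387833498771
rail 0.1 0.135 3018 ((510.0587463378906, 287.042724609375), (51.31010818481445, 202.5475311279297), 3.849902629852295) 0.13103205027833315
rail 0.125 0.135 2873 ((510.0623779296875, 287.2259216308594), (51.3067512512207, 202.1768341064453), 3.8613760471343994) 0.13114068339226087
rail 0.14 0.19 402 ((510.6105041503906, 285.41351318359375), (14.2705078125, 165.81517028808594), 4.013377666473389) 0.16770480623454764
```

View pics/crop1.png

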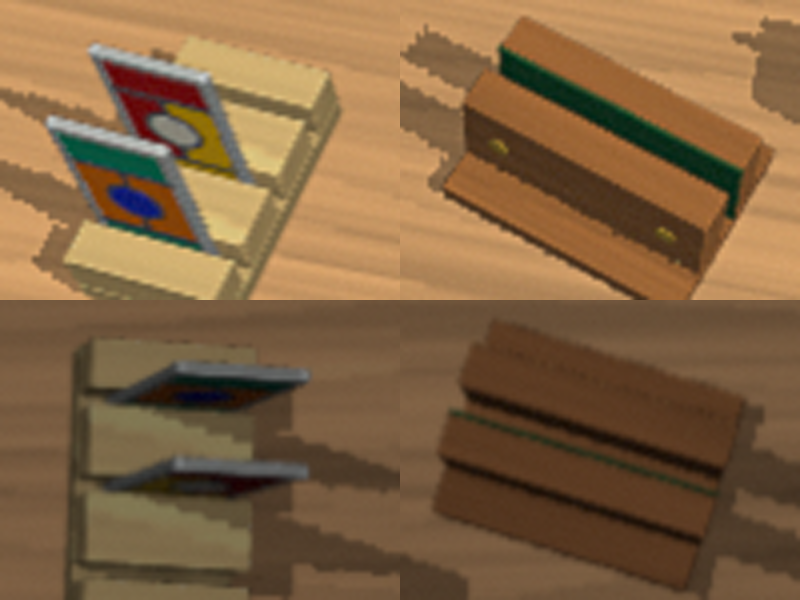

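View pics/crop2.png

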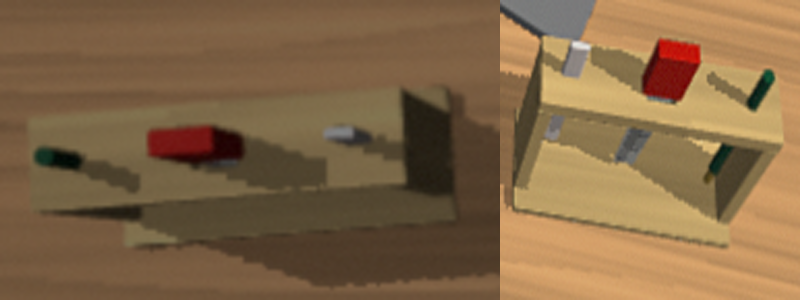

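```bash
python3 - <<'E'
from h import *
s=np.load('pics/scene0.npz');t=np.load('pics/top0.npz')
def edges(P,mask,yaw,n=''):
    q=P[mask];a=np.radians(yaw);ex=np.array([np.cos(a),np.sin(a)]);ey=np.array([-ex[1],ex[0]])
    return q[:,:2]@ex,q[:,:2]@ey,q[:,2]
for c,n,b in((t,'top',(280,175,100,75)),(s,'scene',(270,240,110,90))):
    P=cloud(c);u,v,w,h=b;P=P[v:v+h,u:u+w].reshape(-1,3);m=(P[:,2]>.057)&(P[:,2]<.067)
    X,Y,Z=edges(P,m,-18.3)
    # groove / outer limits per y bin
    hist,e=np.histogram(X*1000,bins=np.arange(np.floor(X.min()*1000)-1,X.max()*1000+2,1));print(n,'stand Z',np.median(Z),'Y',Y.min(),Y.max());print(list(zip(e[:-1].astype(int),hist)))
    r=cv2.minAreaRect((P[m][:,:2]*1000).astype(np.float32));print(r)
    for nm,mm in (('base',(P[:,2]>.008)&(P[:,2]<.016)),):
        print(nm,cv2.minAreaRect((P[mm][:,:2]*1000).astype(np.float32)))
for c,n,b in((t,'top',(460,180,75,35)),(s,'scene',(120,215,60,60))):
    P=cloud(c);u,v,w,h=b;P=P[v:v+h,u:u+w].reshape(-1,3)
    for lo,hi in((.05,.116),(.116,.128)):
        q=P[(P[:,2]>lo)&(P[:,2]<hi)];print(n,'panel',lo,len(q),cv2.minAreaRect((q[:,:2]*1000).astype(np.float32)),q[:,2].max())
for c,n,b in((t,'top',(135,215,45,30)),(s,'scene',(470,235,40,40))):
    P=cloud(c);u,v,w,h=b;P=P[v:v+h,u:u+w].reshape(-1,3);q=P[(P[:,2]>.17)]
    print(n,'handle',len(q),cv2.minAreaRect((q[:,:2]*1000).astype(np.float32)),np.median(q[:,2]))
    q=P[(P[:,2]>.14)&(P[:,2]<.17)];print(' sides',len(q),cv2.minAreaRect((q[:,:2]*1000).astype(np.float32)))
P=cloud(s)[235:320,410:550].reshape(-1,3);q=P[abs(P[:,2]-.13)<.006];print('rail scene',cv2.minAreaRect((q[:,:2]*1000).astype(np.float32)))
cv2.imwrite('pics/blade.png',cv2.resize(s['frame'][240:310,450:520],(560,560),interpolation=cv2.INTER_CUBIC))
q=cloud(s)[272:292,465:485];print(np.round(q[8:14,5:12],3))
E
```

```text
top stand Z 0.06284685714457301 Y 0.11647598278747237 0.24667116767661026
[(np.int64(498), np.int64(0)), (np.int64(499), np.int64(6)), (np.int64(500), np.int64(52)), (np.int64(501), np.int64(33)), (np.int64(502), np.int64(40)), (np.int64(503), np.int64(40)), (np.int64(504), np.int64(41)), (np.int64(505), np.int64(32)), (np.int64(506), np.int64(39)), (np.int64(507), np.int64(39)), (np.int64(508), np.int64(34)), (np.int64(509), np.int64(42)), (np.int64(510), np.int64(38)), (np.int64(511), np.int64(38)), (np.int64(512), np.int64(42)), (np.int64(513), np.int64(34)), (np.int64(514), np.int64(37)), (np.int64(515), np.int64(41)), (np.int64(516), np.int64(33)), (np.int64(517), np.int64(41)), (np.int64(518), np.int64(36)), (np.int64(519), np.int64(33)), (np.int64(520), np.int64(39)), (np.int64(521), np.int64(37)), (np.int64(522), np.int64(5)), (np.int64(523), np.int64(0)), (np.int64(524), np.int64(0)), (np.int64(525), np.int64(0)), (np.int64(526), np.int64(0)), (np.int64(527), np.int64(0)), (np.int64(528), np.int64(0)), (np.int64(529), np.int64(0)), (np.int64(530), np.int64(0)), (np.int64(531
[... 4561 characters left out ...]
2 0.054]
  [0.507 0.284 0.055]
  [0.506 0.286 0.054]
  [0.508 0.287 0.058]]

 [[0.508 0.277 0.051]
  [0.507 0.28  0.049]
  [0.507 0.281 0.051]
  [0.508 0.283 0.053]
  [0.505 0.286 0.048]
  [0.506 0.287 0.051]
  [0.507 0.288 0.053]]

 [[0.505 0.28  0.042]
  [0.506 0.281 0.044]
  [0.507 0.282 0.047]
  [0.506 0.284 0.046]
  [0.506 0.286 0.046]
  [0.505 0.288 0.046]
  [0.505 0.29  0.047]]

 [[0.505 0.281 0.039]
  [0.505 0.282 0.04 ]
  [0.506 0.284 0.041]
  [0.506 0.286 0.043]
  [0.505 0.288 0.041]
  [0.506 0.289 0.044]
  [0.505 0.291 0.042]]

 [[0.505 0.282 0.034]
  [0.507 0.283 0.038]
  [0.505 0.286 0.036]
  [0.504 0.288 0.035]
  [0.506 0.288 0.04 ]
  [0.504 0.291 0.036]
  [0.506 0.292 0.041]]]
```

View pics/blade.png

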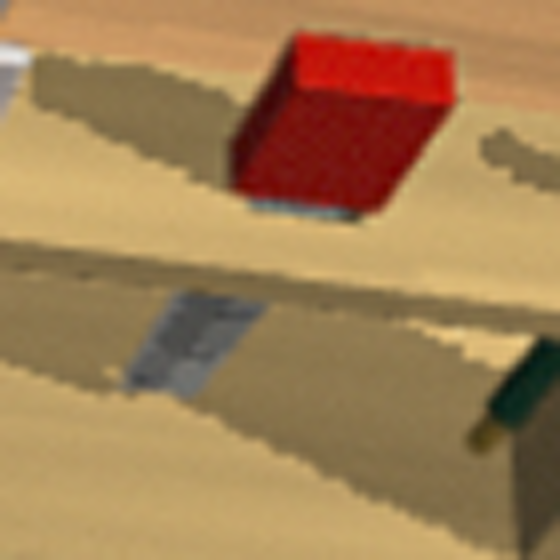

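The blade (scene ~478,283) shows the graduated tapering side facing world +x, so the flat face looks to -x and the rail's yaw is about +3.8°. The crops confirm the target panel (blue jewel) in the +x slot, and the small oak stand with a felt cheek on -x and brass screws on +x.

```bash
cat >> h.py <<'E'
from scipy.spatial.transform import Rotation as Ro
def move(x,y,z,yaw_y,st=None):
    st=st or arm.get_state();R0=Ro.from_quat(st['orientation']);a=np.radians(yaw_y)
    ty=np.array([np.cos(a),np.sin(a),0]);tz=np.array([0,0,-1.]);R1=Ro.from_matrix(np.stack([np.cross(ty,tz),ty,tz],1))
    d=R0.inv().apply(np.array([x,y,z])-st['tcp_pos'])/.03
    print('t',round(st['time'],2),'tcp',np.round(st['tcp_pos'],4),'shift',np.round(d,3),'turn',np.round((R0.inv()*R1).as_rotvec(degrees=True),2),'F',np.round(st['ft_force'],1),'open',round(st['opening'],3),'gf',round(float(st['gripper_force']),1))
E
python3 - <<'E'
from h import *
for n,b in(('top',(460,175,75,40)),('scene',(120,215,75,60))):
    c=np.load(f'pics/{n}0.npz');P=cloud(c);u,v,w,h=b;P=P[v:v+h,u:u+w].reshape(-1,3)
    for lo,hi in((.05,.116),(.116,.128)):
        q=P[(P[:,2]>lo)&(P[:,2]<hi)&(P[:,0]-.08*(P[:,1]+.31)*-1>.555)];print(n,lo,len(q),cv2.minAreaRect((q[:,:2]*1000).astype(np.float32)))
for n,b in(('top',(135,215,45,30)),('scene',(470,235,40,40))):
    P=cloud(np.load(f'pics/{n}0.npz'));u,v,w,h=b;P=P[v:v+h,u:u+w].reshape(-1,3)
    q=P[(P[:,2]>.172)&(P[:,2]<.185)];print('handle',n,len(q),cv2.minAreaRect((q[:,:2]*1000).astype(np.float32)))
    q=P[(P[:,2]>.14)&(P[:,2]<.185)];print('handle',n,len(q),cv2.minAreaRect((q[:,:2]*1000).astype(np.float32)))
move(.573,-.313,.200,85.4)
E
```

```text
top 0.05 244 ((572.354736328125, -314.41815185546875), (60.83982467651367, 6.099714756011963), 81.94123840332031)
top 0.116 134 ((574.15478515625, -315.54266357421875), (60.13254928588867, 6.299384117126465), 85.49510192871094)
scene 0.05 492 ((574.5591430664062, -315.6466369628906), (7.593119144439697, 60.730247497558594), 0.1730991154909134)
scene 0.116 129 ((572.1508178710938, -315.4212341308594), (61.535362243652344, 7.332862854003906), 84.5689926147461)
handle top 187 ((510.64617919921875, 286.59698486328125), (14.033631324768066, 34.39942169189453), 4.013378143310547)
handle top 278 ((510.5459289550781, 286.3339538574219), (14.2705078125, 34.91022872924805), 4.013377666473389)
handle scene 165 ((508.4098205566406, 285.3529968261719), (14.954939842224121, 34.41091537475586), 3.722860813140869)
handle scene 419 ((508.74053955078125, 284.9681396484375), (15.565003395080566, 35.22196578979492), 3.722860813140869)
t 0.1 tcp [ 0.267  -0.5645  0.2303] shift [-12.804   3.218   1.016] turn [ 0.11 -0.04 29.9 ] F [-0.4 -0.6  0.4] open 1.0 gf 0.0
```

Emit:
{"name": "drive_tool", "arguments": {"plan": [[[-2,0.5,0.2],[0,0,6],1],[[-4,1,0.4],[0,0,12],1],[[-5.3,1.3,0.6],[0,0,18],1],[[-6.6,1.6,0.8],[0,0,24],1],[[-8,2,1],[0,0,30],1],[[-9.3,2.3,1],[0,0,30],1],[[-10.6,2.6,1],[0,0,30],1],[[-11.8,2.9,1],[0,0,30],1]]}}

```text
time: 0.77
tcp_pos: [0.5255, -0.3538, 0.2011]
orientation: [0.041, 0.999, 0.0, -0.001]
ft_force: [0.2, -0.2, 0.2]
opening: 1.001
gripper_force: 0.0
```

```bash
python3 -c "
from h import *
move(.5733,-.3155,.16,85.4)"
```

```text
t 0.77 tcp [ 0.5255 -0.3538  0.2011] shift [-1.486  1.402  1.368] turn [ 0.04 -0.08 -0.09] F [ 0.2 -0.2  0.2] open 1.001 gf 0.0
```

Emit:
{"name": "drive_tool", "arguments": {"plan": [[[-0.7,0.7,0],[0,0,0],1],[[-0.7,0.7,0],[0,0,0],1],[[-0.7,0.7,0],[0,0,0],1],[[-0.7,0.7,0],[0,0,0],1],[[-0.7,0.7,0],[0,0,0],1],[[-0.7,0.7,0],[0,0,0],1]]}}

```text
time: 1.27
tcp_pos: [0.5462, -0.3373, 0.2019]
orientation: [0.042, 0.999, 0.0, -0.0]
ft_force: [0.2, 0.6, -0.1]
opening: 1.001
gripper_force: 0.0
```

```bash
python3 -c "
from h import *
move(.5733,-.3155,.093,85.4)
s=snap('scene');t=snap('top')
a=cv2.resize(s['frame'][130:290,60:273],(400,300));b=cv2.resize(t['frame'][150:270,430:590],(400,300))
cv2.imwrite('pics/p1.png',np.hstack([a,b]))"
```

```text
t 1.27 tcp [ 0.5462 -0.3373  0.2019] shift [-0.841  0.8    3.631] turn [ 0.01 -0.01 -0.19] F [ 0.2  0.6 -0.1] open 1.001 gf 0.0
```

View pics/p1.png

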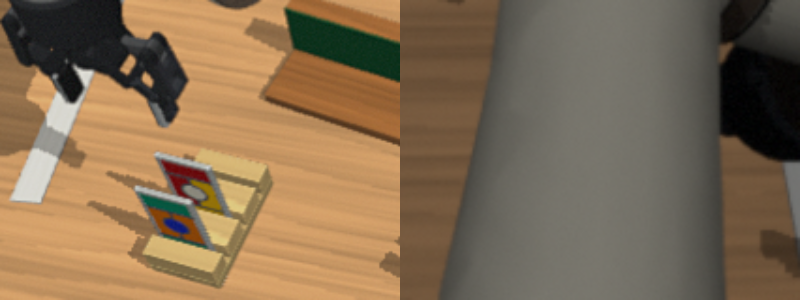

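The left half shows the open fingers short of the panel (tips ~165,115, panel top ~160,195), and the +x slot panel is the blue jewel one. Moving the rest of the way, then down.

Emit:
{"name": "drive_tool", "arguments": {"plan": [[[-0.84,0.8,0],[0,0,0],1],[[-0.84,0.8,0],[0,0,0],1],[[-0.84,0.8,0],[0,0,0],1],[[-0.84,0.8,0.7],[0,0,0],1],[[-0.84,0.8,1.4],[0,0,0],1],[[-0.84,0.8,1.4],[0,0,0],1],[[-0.84,0.8,1.4],[0,0,0],1]]}}

```text
time: 1.95
tcp_pos: [0.5731, -0.315, 0.159]
orientation: [0.041, 0.999, 0.0, -0.001]
ft_force: [0.4, -1.3, 0.7]
opening: 1.005
gripper_force: 0.0
```

```bash
python3 -c "
from h import *
move(.5733,-.3155,.081,85.4)"
```

```text
t 1.95 tcp [ 0.5731 -0.315   0.159 ] shift [-0.016 -0.016  2.601] turn [ 0.01 -0.17 -0.13] F [ 0.4 -1.3  0.7] open 1.005 gf 0.0
```

Down, then close.

Emit:
{"name": "drive_tool", "arguments": {"plan": [[[0,0,0.7],[0,0,0],1],[[0,0,1.4],[0,0,0],1],[[0,0,2.0],[0,0,0],1],[[0,0,2.6],[0,0,0],1],[[0,0,2.6],[0,0,0],1],[[0,0,2.6],[0,0,0],1],[[0,0,2.6],[0,0,0],1]]}}

```text
time: 2.53
tcp_pos: [0.5755, -0.3154, 0.0841]
orientation: [0.041, 0.999, -0.001, 0.002]
ft_force: [0.1, 0.3, 0.5]
opening: 0.999
gripper_force: 0.0
```

Emit:
{"name": "drive_tool", "arguments": {"plan": [[[0,0,0],[0,0,0],-1],[[0,0,0],[0,0,0],-1],[[0,0,0],[0,0,0],-1],[[0,0,0],[0,0,0],-1],[[0,0,0],[0,0,0],-1],[[0,0,0],[0,0,0],-1],[[0,0,0],[0,0,0],-1],[[0,0,0],[0,0,0],-1]]}}

```text
time: 3.2
tcp_pos: [0.5753, -0.3151, 0.0839]
orientation: [0.041, 0.999, -0.001, 0.002]
ft_force: [-0.5, -0.3, 5.7]
opening: 0.686
gripper_force: 63.8
```

```bash
python3 -c "
from h import *
move(.5733,-.3155,.165,85.4)"
```

```text
t 3.2 tcp [ 0.5753 -0.3151  0.0839] shift [ 0.058 -0.023 -2.703] turn [-0.08  0.18 -0.05] F [-0.5 -0.3  5.7] open 0.686 gf 63.8
```

Emit:
{"name": "drive_tool", "arguments": {"plan": [[[0,0,-0.6],[0,0,0],-1],[[0,0,-1.2],[0,0,0],-1],[[0,0,-1.8],[0,0,0],-1],[[0,0,-2.4],[0,0,0],-1],[[0,0,-2.7],[0,0,0],-1],[[0,0,-2.7],[0,0,0],-1],[[0,0,-2.7],[0,0,0],-1]]}}

```text
time: 3.78
tcp_pos: [0.574, -0.3142, 0.1625]
orientation: [0.041, 0.999, 0.0, -0.0]
ft_force: [0.2, 0.6, -1.3]
opening: 0.686
gripper_force: 65.2
```

```bash
python3 -c "
from h import *
move(.5561,.0051,.164,71.6)"
```

```text
t 3.78 tcp [ 0.574  -0.3142  0.1625] shift [ 1.469 10.56  -0.043] turn [ 4.000e-02 -1.000e-02  1.369e+01] F [ 0.2  0.6 -1.3] open 0.686 gf 65.2
```

Emit:
{"name": "drive_tool", "arguments": {"plan": [[[0.15,1.2,0],[0,0,2],-1],[[0.3,2.4,0],[0,0,4],-1],[[0.5,3.6,0],[0,0,6],-1],[[0.7,4.8,0],[0,0,8],-1],[[0.85,6.0,0],[0,0,10],-1],[[1,7.2,0],[0,0,12],-1],[[1.2,8.4,0],[0,0,13.7],-1],[[1.4,9.4,0],[0,0,13.7],-1]]}}

```text
time: 4.45
tcp_pos: [0.5541, -0.0279, 0.1611]
orientation: [0.16, 0.987, -0.0, -0.002]
ft_force: [0.6, -0.1, -0.6]
opening: 0.688
gripper_force: 65.3
```

```bash
python3 -c "
from h import *
move(.5561,.0051,.164,71.6)"
```

```text
t 4.45 tcp [ 0.5541 -0.0279  0.1611] shift [ 0.285  1.066 -0.097] turn [-0.06 -0.17 -0.02] F [ 0.6 -0.1 -0.6] open 0.688 gf 65.3
```

Emit:
{"name": "drive_tool", "arguments": {"plan": [[[0.2,0.6,0],[0,0,0],-1],[[0.25,0.95,0],[0,0,0],-1],[[0.25,0.95,0],[0,0,0],-1],[[0.25,0.95,0],[0,0,0],-1],[[0.25,0.95,0],[0,0,0],-1],[[0.25,0.95,0],[0,0,0],-1]]}}

```text
time: 4.95
tcp_pos: [0.5572, -0.0018, 0.1624]
orientation: [0.161, 0.987, -0.0, -0.0]
ft_force: [-0.1, 0.2, -1.2]
opening: 0.694
gripper_force: 65.3
```

```bash
python3 -c "
from h import *
move(.5561,.0051,.164,71.6)
s=snap('scene');t=snap('top');np.savez('pics/s1.npz',**s);np.savez('pics/t1.npz',**t)
a=cv2.resize(s['frame'][180:330,230:430],(400,300));b=cv2.resize(t['frame'][145:265,250:410],(400,300))
cv2.imwrite('pics/p2.png',np.hstack([a,b]))"
```

```text
t 4.95 tcp [ 0.5572 -0.0018  0.1624] shift [ 0.107  0.207 -0.054] turn [-0.03 -0.05 -0.08] F [-0.1  0.2 -1.2] open 0.694 gf 65.3
```

View pics/p2.png

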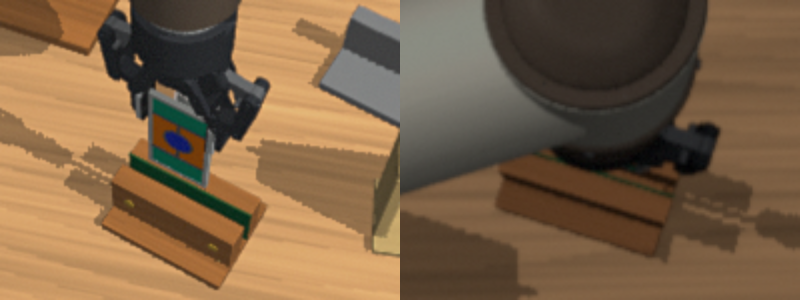

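The scene view shows the panel upright in the fingers (blue jewel ~178,140 in the crop) just above the groove and slightly behind the bare cheek. The top view is blocked by the arm, so I'll measure with the scene camera's depth against the stand in the same camera.

```bash
cat >> h.py <<'E'
def panelfit(c,yaw=-18.5,box=(295,215,55,65),zr=(.07,.135)):
    P=cloud(c);a=np.radians(yaw);ex=np.array([np.cos(a),np.sin(a)]);ey=np.array([-ex[1],ex[0]])
    def S(Q): return Q[...,:2]@ex*1000,Q[...,:2]@ey*1000,Q[...,2]*1000
    u,v,w,h=box;X,Y,Z=[k.ravel() for k in S(P[v:v+h,u:u+w])]
    m=(Z>zr[0]*1000)&(Z<zr[1]*1000)&(X>505)&(X<545)&(Y>140)&(Y<225)
    for _ in range(4):
        A=np.c_[np.ones(m.sum()),Y[m]-180,Z[m]-100];k,*_=np.linalg.lstsq(A,X[m],rcond=None)
        res=X-(k[0]+k[1]*(Y-180)+k[2]*(Z-100));m=(abs(res)<2)&(Z>zr[0]*1000)&(Z<zr[1]*1000)&(Y>140)&(Y<225)
    print('panel face X@z100',k[0],'yawslope',k[1],'tilt',k[2],'n',m.sum(),'sd',res[m].std(),'Y',np.percentile(Y[m],[0.5,50,99.5]),'zmin',Z[m].min())
def standedges(c,yaw=-18.5,box=(270,240,110,90),zr=(.055,.067)):
    P=cloud(c);a=np.radians(yaw);ex=np.array([np.cos(a),np.sin(a)]);ey=np.array([-ex[1],ex[0]])
    u,v,w,h=box;P=P[v:v+h,u:u+w].reshape(-1,3);P=P[(P[:,2]>zr[0])&(P[:,2]<zr[1])]
    X,Y=P[:,:2]@ex*1000,P[:,:2]@ey*1000
    lo=[];hi=[];fo=[];bo=[]
    for y in np.arange(125,240,6):
        g=X[abs(Y-y)<3];A=g[g<526];B=g[g>=526]
        if len(A)>3 and len(B)>3: lo.append((y,A.max()));hi.append((y,B.min()));bo.append((y,B.max()));fo.append((y,A.min()))
    for n,l in(('feltside outer',fo),('felt',lo),('bare',hi),('bareouter',bo)):
        l=np.array(l);k=np.polyfit(l[:,0]-180,l[:,1],1);print(n,np.round(k,3),end=' ; ')
    print('Y',np.percentile(Y,[.2,99.8]))
E
python3 -c "
from h import *
s0=np.load('pics/scene0.npz');t0=np.load('pics/top0.npz')
standedges(s0);standedges(t0,box=(280,175,100,75))
panelfit(np.load('pics/s1.npz'))
s=np.load('pics/s1.npz');P=cloud(s);a=np.radians(-18.5);ex=np.array([np.cos(a),np.sin(a)])
print(np.round(P[225:275:5,322]*1000))
st=arm.get_state();print(st['tcp_pos'][:2]@ex)
"
```

```text
feltside outer [7.00000e-03 4.97291e+02] ; felt [5.00000e-03 5.19847e+02] ; bare [-3.00000e-03  5.31206e+02] ; bareouter [4.00000e-03 5.53325e+02] ; Y [116.42664429 245.9367701 ]
feltside outer [-1.00000e-03  4.99412e+02] ; felt [-1.00000e-03  5.21164e+02] ; bare [ -0.    532.895] ; bareouter [-2.00000e-03  5.54537e+02] ; Y [118.75909846 247.98305756]
panel face X@z100 528.6488169980121 yawslope -0.002645882545090762 tilt 0.00546033075969727 n 387 sd 0.6622312917976441 Y [143.7189089  173.09043426 202.98396482] zmin 89.73224539599254
[[579.   4. 258.]
 [433. -19.  22.]
 [558.   2. 199.]
 [558.   2. 184.]
 [558.   2. 168.]
 [558.   3. 152.]
 [560.   3. 138.]
 [559.   4. 121.]
 [559.   4. 103.]
 [545.   2.  59.]]
0.5290032408936962
```

Emit:
{"name": "drive_tool", "arguments": {"plan": [[[0,0.26,0],[0,0,0],-1],[[0,0.26,0.2],[0,0,0],-1],[[0,0.26,0.5],[0,0,0],-1],[[0,0.26,0.75],[0,0,0],-1],[[0,0.26,0.75],[0,0,0],-1],[[0,0.26,0.75],[0,0,0],-1],[[0,0.26,0.75],[0,0,0],-1]]}}

```text
time: 5.63
tcp_pos: [0.5599, 0.0067, 0.1402]
orientation: [0.16, 0.987, -0.0, -0.0]
ft_force: [-0.0, 1.2, -0.1]
opening: 0.685
gripper_force: 65.2
```

```bash
python3 -c "
from h import *
move(.5561,.0051,.084,71.6)
s=snap('scene');panelfit(s,box=(295,215,55,85),zr=(.070,.115))
st=arm.get_state();a=np.radians(-18.5);print(st['tcp_pos'][:2]@[np.cos(a),np.sin(a)],Ro.from_quat(st['orientation']).as_matrix()[:,2])
"
```

```text
t 5.63 tcp [0.5599 0.0067 0.1402] shift [ 0.103 -0.09   1.874] turn [-0.02 -0.01  0.02] F [-0.   1.2 -0.1] open 0.685 gf 65.2
panel face X@z100 528.6486409035651 yawslope -0.002152788062039835 tilt -0.0015026922351795008 n 369 sd 0.6534625004489582 Y [152.16372606 183.14924483 211.71431865] zmin 70.07433315599603
0.5289550017816566 [ 3.95952506e-04 -8.69569013e-05 -9.99999918e-01]
```

Emit:
{"name": "drive_tool", "arguments": {"plan": [[[0,0,0.2],[0,0,0],-1],[[0,0,0.4],[0,0,0],-1],[[0,0,0.6],[0,0,0],-1],[[0,0,0.8],[0,0,0],-1],[[0,0,1.0],[0,0,0],-1],[[0,0,1.0],[0,0,0],-1],[[0,0,1.0],[0,0,0],-1]]}}

```text
time: 6.27
tcp_pos: [0.5596, 0.0066, 0.1098]
orientation: [0.16, 0.987, -0.0, -0.001]
ft_force: [0.0, 0.2, -0.6]
opening: 0.688
gripper_force: 65.3
```

```bash
python3 -c "
from h import *
move(.5599,.0067,.084,71.6)
s=snap('scene');panelfit(s,box=(295,215,55,85),zr=(.070,.110))
st=arm.get_state();a=np.radians(-18.5);print(st['tcp_pos'][:2]@[np.cos(a),np.sin(a)])
"
```

```text
t 6.27 tcp [0.5596 0.0066 0.1098] shift [-0.011  0.006  0.859] turn [-0.05 -0.06  0.02] F [ 0.   0.2 -0.6] open 0.688 gf 65.3
panel face X@z100 528.4889978271815 yawslope -0.0016739602387488605 tilt 0.004048823432593676 n 309 sd 0.7118955761291261 Y [153.93418753 183.20416802 211.84825103] zmin 70.08618191182364
0.528828639521444
```

Emit:
{"name": "drive_tool", "arguments": {"plan": [[[0,0,0.2],[0,0,0],-1],[[0,0,0.4],[0,0,0],-1],[[0,0,0.6],[0,0,0],-1],[[0,0,0.78],[0,0,0],-1],[[0.03,0,0.78],[0,0,0],-1],[[0.07,0,0.78],[0,0,0],-1],[[0.07,0,0.78],[0,0,0],-1],[[0.07,0,0.78],[0,0,0],-1]]}}

```text
time: 6.98
tcp_pos: [0.558, 0.0075, 0.0873]
orientation: [0.16, 0.987, 0.0, 0.0]
ft_force: [0.1, 0.2, 0.1]
opening: 0.69
gripper_force: 65.3
```

```bash
python3 -c "
from h import *
move(.5599,.0067,.084,71.6)
s=snap('scene');panelfit(s,box=(295,215,55,85),zr=(.067,.110))
st=arm.get_state();a=np.radians(-18.5);print(st['tcp_pos'][:2]@[np.cos(a),np.sin(a)])
"
```

```text
t 6.98 tcp [0.558  0.0075 0.0873] shift [-0.068 -0.006  0.11 ] turn [0.02 0.03 0.02] F [0.1 0.2 0.1] open 0.69 gf 65.3
panel face X@z100 526.8423733822464 yawslope -0.0014163003618442303 tilt -0.002270218429596464 n 330 sd 0.6590530115806441 Y [152.98511873 180.80566222 209.97018093] zmin 67.11620984031282
0.5268208577266931
```

Emit:
{"name": "drive_tool", "arguments": {"plan": [[[0.02,0,0],[0,0,0],-1],[[0.03,0,0.05],[0,0,0],-1],[[0.03,0,0.1],[0,0,0],-1],[[0.03,0,0.13],[0,0,0],-1],[[0.03,0,0.13],[0,0,0],-1],[[0.03,0,0.13],[0,0,0],-1]]}}

```text
time: 7.53
tcp_pos: [0.5573, 0.0076, 0.0839]
orientation: [0.16, 0.987, 0.0, 0.0]
ft_force: [-1.6, -0.2, 5.3]
opening: 0.687
gripper_force: 65.8
```

```bash
python3 -c "
from h import *
move(.5599,.0067,.084,71.6)
s=snap('scene');panelfit(s,box=(295,215,55,85),zr=(.067,.110))
st=arm.get_state();a=np.radians(-18.5);print(st['tcp_pos'][:2]@[np.cos(a),np.sin(a)])
"
```

```text
t 7.53 tcp [0.5573 0.0076 0.0839] shift [-0.092 -0.002 -0.004] turn [0.01 0.05 0.04] F [-1.6 -0.2  5.3] open 0.687 gf 65.8
panel face X@z100 526.0352262904488 yawslope -0.007700593838615325 tilt -0.0034715841880705693 n 325 sd 0.6756825791360962 Y [152.75661968 181.44489405 210.61568221] zmin 67.36089636341926
0.5260973651946639
```

Floor contact at the same height as in the rack (5 N), with the panel at the felt. Releasing.

Emit:
{"name": "drive_tool", "arguments": {"plan": [[[0,0,0],[0,0,0],0.6],[[0,0,0],[0,0,0],1],[[0,0,0],[0,0,0],1],[[0,0,0],[0,0,0],1],[[0,0,0],[0,0,0],1],[[0,0,0],[0,0,0],1],[[0,0,0],[0,0,0],1]]}}

```text
time: 8.17
tcp_pos: [0.5569, 0.0077, 0.083]
orientation: [0.16, 0.987, -0.0, -0.0]
ft_force: [-0.3, 0.3, -0.4]
opening: 1.002
gripper_force: 0.0
```

```bash
python3 -c "
from h import *
move(.5599,.0067,.25,71.6)
s=snap('scene');panelfit(s,box=(295,215,55,85),zr=(.067,.115))
"
```

```text
t 8.17 tcp [0.5569 0.0077 0.083 ] shift [-1.030e-01 -1.000e-03 -5.568e+00] turn [-0.   -0.01  0.01] F [-0.3  0.3 -0.4] open 1.002 gf 0.0
panel face X@z100 526.1176038745928 yawslope -0.003268204623158008 tilt -0.002897766267546592 n 388 sd 0.6517870224319153 Y [140.52707211 182.27030132 211.90632597] zmin 67.18762604594447
```

Emit:
{"name": "drive_tool", "arguments": {"plan": [[[0,0,-0.4],[0,0,0],1],[[0,0,-1],[0,0,0],1],[[0,0,-1.8],[0,0,0],1],[[0,0,-2.8],[0,0,0],1],[[0,0,-3.8],[0,0,0],1],[[0,0,-4.8],[0,0,0],1],[[0,0,-5.6],[0,0,0],1],[[0,0,-5.6],[0,0,0],1]]}}

```text
time: 8.88
tcp_pos: [0.5598, 0.0079, 0.2574]
orientation: [0.159, 0.987, 0.002, 0.006]
ft_force: [-0.2, 0.4, 0.3]
opening: 0.996
gripper_force: 0.0
```

```bash
python3 -c "
from h import *
s=snap('scene');panelfit(s,box=(295,215,55,85),zr=(.067,.115))
move(.5095,.286,.245,183.8)
"
```

```text
panel face X@z100 526.1026469489632 yawslope -0.002154992083110131 tilt -0.00570565505203415 n 394 sd 0.6753790421797667 Y [152.63585757 182.34768673 211.72292535] zmin 67.26460713745236
t 8.93 tcp [0.5584 0.008  0.2544] shift [4.469 8.28  0.316] turn [  -0.2     0.43 -112.17] F [ 0.7  0.5 -0.6] open 1.001 gf 0.0
```

Emit:
{"name": "drive_tool", "arguments": {"plan": [[[0.4,0.8,0],[0,0,-7],1],[[0.8,1.6,0],[0,0,-14],1],[[1.2,2.4,0],[0,0,-21],1],[[1.6,3.2,0],[0,0,-28],1],[[2,4,0],[0,0,-35],1],[[2.5,4.8,0],[0,0,-42],1],[[3,5.6,0],[0,0,-49],1],[[3.4,6.4,0],[0,0,-56],1]]}}

```text
time: 9.6
tcp_pos: [0.5194, 0.2231, 0.2497]
orientation: [-0.325, 0.946, -0.0, -0.001]
ft_force: [1.2, 0.2, 0.2]
opening: 0.997
gripper_force: 0.0
```

```bash
python3 -c "
from h import *
move(.5095,.286,.245,183.8)
"
```

```text
t 9.6 tcp [0.5194 0.2231 0.2497] shift [-1.031  1.856  0.154] turn [  0.1   -0.12 -55.84] F [1.2 0.2 0.2] open 0.997 gf 0.0
```

Emit:
{"name": "drive_tool", "arguments": {"plan": [[[-0.2,0.3,0],[0,0,-7],1],[[-0.4,0.6,0],[0,0,-14],1],[[-0.6,0.9,0],[0,0,-21],1],[[-0.7,1.2,0],[0,0,-28],1],[[-0.8,1.5,0],[0,0,-35],1],[[-0.9,1.7,0],[0,0,-42],1],[[-1,1.8,0],[0,0,-49],1],[[-1,1.8,0.1],[0,0,-55.8],1]]}}

```text
time: 10.27
tcp_pos: [0.5112, 0.2838, 0.2469]
orientation: [0.73, -0.683, -0.0, 0.001]
ft_force: [0.6, 1.0, -0.7]
opening: 0.998
gripper_force: 0.0
```

Emit:
{"name": "drive_tool", "arguments": {"plan": [[[0,0,0],[0,0,0],1],[[0,0,0],[0,0,0],1],[[0,0,0],[0,0,0],1]]}}

```text
time: 10.52
tcp_pos: [0.5113, 0.2828, 0.2474]
orientation: [0.727, -0.687, -0.0, 0.001]
ft_force: [-0.7, 0.5, 0.0]
opening: 0.999
gripper_force: 0.0
```

```bash
python3 -c "
from h import *
move(.5095,.286,.147,183.8)
"
```

```text
t 10.52 tcp [0.5113 0.2828 0.2474] shift [-0.111  0.051  3.347] turn [ 0.06 -0.04 -0.54] F [-0.7  0.5  0. ] open 0.999 gf 0.0
```

Emit:
{"name": "drive_tool", "arguments": {"plan": [[[-0.1,0.05,0.6],[0,0,-0.5],1],[[-0.1,0.05,1.2],[0,0,-0.5],1],[[-0.1,0.05,1.8],[0,0,-0.5],1],[[-0.1,0.05,2.5],[0,0,-0.5],1],[[-0.1,0.05,3],[0,0,-0.5],1],[[-0.1,0.05,3.5],[0,0,-0.5],1],[[-0.1,0.05,3.55],[0,0,-0.5],1],[[-0.1,0.05,3.55],[0,0,-0.5],1]]}}

```text
time: 11.18
tcp_pos: [0.5096, 0.2855, 0.1408]
orientation: [0.73, -0.683, 0.0, 0.001]
ft_force: [-0.0, 0.1, -0.0]
opening: 1.001
gripper_force: 0.0
```

Emit:
{"name": "drive_tool", "arguments": {"plan": [[[0,0,0],[0,0,0],0.3],[[0,0,0],[0,0,0],0],[[0,0,0],[0,0,0],-0.3]]}}

```text
time: 11.43
tcp_pos: [0.5104, 0.2865, 0.1428]
orientation: [0.731, -0.683, 0.0, -0.001]
ft_force: [-0.4, -0.4, 0.7]
opening: 0.606
gripper_force: 0.0
```

```bash
python3 -c "
from h import *
move(.5095,.286,.141,183.8)
s=snap('scene');t=snap('top')
a=cv2.resize(s['frame'][190:310,400:560],(400,300));b=cv2.resize(t['frame'][180:300,90:250],(400,300))
cv2.imwrite('pics/p3.png',np.hstack([a,b]))"
```

```text
t 11.43 tcp [0.5104 0.2865 0.1428] shift [0.014 0.031 0.061] turn [-0.11  0.08  0.1 ] F [-0.4 -0.4  0.7] open 0.606 gf 0.0
```

View pics/p3.png

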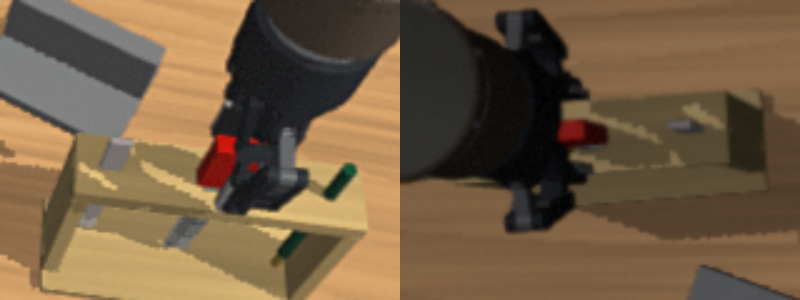

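The crop shows the red handle between the half-open fingers (scene ~220,160, top ~582,132). The fingers look offset to +y, so I'll check with projections.

```bash
python3 -c "
from h import *
t=np.load('pics/top0.npz');s=np.load('pics/scene0.npz')
for z in(.143,.178):
  for n,c,o,k in(('scene',s,(400,190),2.5),('top',t,(90,180),2.5)):
    u=np.array(proj(c,[.5104,.2865,z]));print(n,z,(u-o)*k,[((np.array(proj(c,[.5104+dx,.2865+dy,z]))-o)*k).round() for dx,dy in((.02,0),(-.02,0),(0,.017),(0,-.017))])
"
```

```text
scene 0.143 [226.14802136 173.16583854] [array([226., 198.]), array([227., 149.]), array([251., 178.]), array([201., 169.])]
top 0.143 [178.72410601 133.58507582] [array([179., 104.]), array([178., 163.]), array([155., 134.]), array([203., 133.])]
scene 0.178 [243.06373201 146.4585817 ] [array([243., 172.]), array([243., 121.]), array([269., 151.]), array([217., 142.])]
top 0.178 [160.02577241 129.16234977] [array([161.,  99.]), array([160., 160.]), array([135., 130.]), array([185., 129.])]
```

Emit:
{"name": "drive_tool", "arguments": {"plan": [[[0,0,0],[0,0,0],-1],[[0,0,0],[0,0,0],-1],[[0,0,0],[0,0,0],-1],[[0,0,0],[0,0,0],-1],[[0,0,0],[0,0,0],-1],[[0,0,0],[0,0,0],-1],[[0,0,0],[0,0,0],-1]]}}

```text
time: 12.12
tcp_pos: [0.5101, 0.2862, 0.1421]
orientation: [0.731, -0.682, 0.0, -0.0]
ft_force: [-0.9, -0.5, 4.4]
opening: 0.159
gripper_force: 58.8
```

```bash
python3 -c "
from h import *
move(.5095,.286,.295,183.8)
"
```

```text
t 12.12 tcp [0.5101 0.2862 0.1421] shift [ 4.000e-03  1.600e-02 -5.097e+00] turn [-0.04  0.02  0.12] F [-0.9 -0.5  4.4] open 0.159 gf 58.8
```

Emit:
{"name": "drive_tool", "arguments": {"plan": [[[0,0,-0.5],[0,0,0],-1],[[0,0,-1.1],[0,0,0],-1],[[0,0,-1.8],[0,0,0],-1],[[0,0,-2.5],[0,0,0],-1],[[0,0,-3.2],[0,0,0],-1],[[0,0,-3.9],[0,0,0],-1],[[0,0,-4.6],[0,0,0],-1],[[0,0,-5],[0,0,0],-1]]}}

```text
time: 12.78
tcp_pos: [0.5103, 0.2863, 0.2934]
orientation: [0.731, -0.683, 0.0, -0.001]
ft_force: [0.3, 1.0, 0.5]
opening: 0.155
gripper_force: 58.4
```

```bash
python3 -c "
from h import *
move(.56,.0065,.292,161.5)
"
```

```text
t 12.78 tcp [0.5103 0.2863 0.2934] shift [ 9.418 -1.017  0.036] turn [-0.09  0.1  22.42] F [0.3 1.  0.5] open 0.155 gf 58.4
```

Emit:
{"name": "drive_tool", "arguments": {"plan": [[[1.1,-0.1,0],[0,0,3],-1],[[2.2,-0.2,0],[0,0,6],-1],[[3.4,-0.3,0],[0,0,9],-1],[[4.6,-0.5,0],[0,0,12],-1],[[5.8,-0.6,0],[0,0,15],-1],[[7,-0.75,0],[0,0,18],-1],[[8.2,-0.9,0],[0,0,21],-1],[[9.2,-1.0,0],[0,0,22.4],-1]]}}

```text
time: 13.45
tcp_pos: [0.5583, 0.0106, 0.2906]
orientation: [-0.583, 0.812, 0.0, -0.001]
ft_force: [0.6, -0.2, -0.8]
opening: 0.157
gripper_force: 58.5
```

```bash
python3 -c "
from h import *
move(.566,.003,.292,161.5)
"
```

```text
t 13.45 tcp [0.5583 0.0106 0.2906] shift [ 0.158 -0.323 -0.045] turn [ 0.08 -0.03 -0.16] F [ 0.6 -0.2 -0.8] open 0.157 gf 58.5
```

Emit:
{"name": "drive_tool", "arguments": {"plan": [[[0.1,-0.2,0],[0,0,0],-1],[[0.15,-0.32,0],[0,0,0],-1],[[0.15,-0.32,0.3],[0,0,0],-1],[[0.15,-0.32,0.7],[0,0,0],-1],[[0.15,-0.32,1.0],[0,0,0],-1],[[0.15,-0.32,1.0],[0,0,0],-1],[[0.15,-0.32,1.0],[0,0,0],-1]]}}

```text
time: 14.03
tcp_pos: [0.5659, 0.0063, 0.2606]
orientation: [-0.585, 0.811, 0.0, -0.001]
ft_force: [-0.4, -1.4, -0.7]
opening: 0.154
gripper_force: 58.5
```

```bash
cat >> h.py <<'E'
def gaugefit(c,lo,hi,box=(280,120,90,160),yaw=-18.5,x0=525,y0=165,y1=200):
    P=cloud(c);a=np.radians(yaw);ex=np.array([np.cos(a),np.sin(a)]);ey=np.array([-ex[1],ex[0]])
    u,v,w,h=box;P=P[v:v+h,u:u+w].reshape(-1,3);X,Y,Z=P[:,:2]@ex*1000,P[:,:2]@ey*1000,P[:,2]*1000
    m0=(Z>lo)&(Z<hi)&(X>x0)&(X<560)&(Y>y0)&(Y<y1);m=m0
    for _ in range(4):
        zc=(lo+hi)/2;A=np.c_[np.ones(m.sum()),Y[m]-182,Z[m]-zc];k,*_=np.linalg.lstsq(A,X[m],rcond=None)
        r=X-(k[0]+k[1]*(Y-182)+k[2]*(Z-zc));m=m0&(abs(r)<2)
    print('gauge taper face: X',k[0],'at z',zc,'yaw',k[1],'dX/dz',k[2],'n',m.sum(),'sd',r[m].std(),'Y',np.percentile(Y[m],[1,50,99]),'Z',np.percentile(Z[m],[1,99]))
E
python3 -c "
from h import *
move(.566,.003,.262,161.5)
s=snap('scene');panelfit(s,box=(295,215,55,85),zr=(.067,.115))
np.savez('pics/s2.npz',**s)
gaugefit(s,138,220)
a=cv2.resize(s['frame'][130:310,230:430],(640,576),interpolation=cv2.INTER_CUBIC);cv2.imwrite('pics/p4.png',a)
"
```

```text
t 14.03 tcp [0.5659 0.0063 0.2606] shift [ 0.102 -0.039 -0.046] turn [ 0.1  -0.07  0.1 ] F [-0.4 -1.4 -0.7] open 0.154 gf 58.5
panel face X@z100 526.0618393334801 yawslope -0.0034848355771837096 tilt -0.005570982066796708 n 393 sd 0.6642757243057146 Y [152.86230504 182.54626958 211.87564017] zmin 67.03033620026844
gauge taper face: X 532.2325952100482 at z 179.0 yaw -0.01053217345110407 dX/dz 0.1052427835412622 n 225 sd 0.6055306609358663 Y [175.91991642 185.55114075 194.03390676] Z [140.78947547 219.16798019]
```

View pics/p4.png

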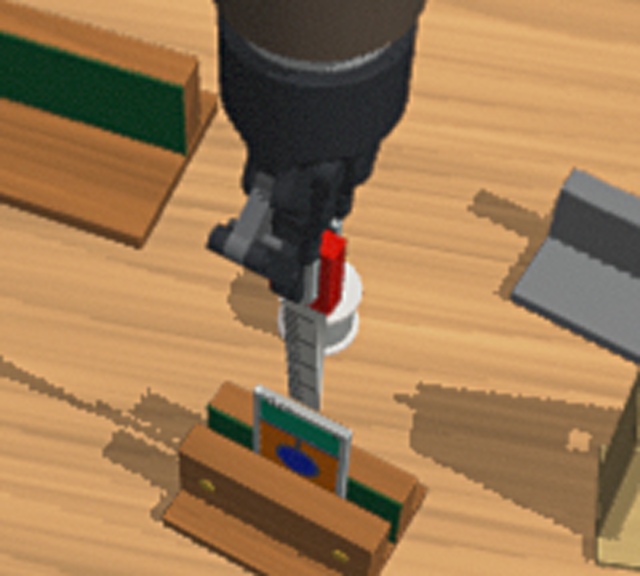

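The gauge hangs upright above the glass (blade ~305,350, graduated side to the bare cheek), with the panel plumb at the felt. The tip needs about 2 mm more toward the bare cheek before descending.

Emit:
{"name": "drive_tool", "arguments": {"plan": [[[-0.02,-0.03,0],[0,0,0],-1],[[-0.05,-0.065,0],[0,0,0],-1],[[-0.05,-0.065,0],[0,0,0],-1],[[-0.05,-0.065,0.3],[0,0,0],-1],[[-0.05,-0.065,0.6],[0,0,0],-1],[[-0.05,-0.065,0.9],[0,0,0],-1],[[-0.05,-0.065,0.9],[0,0,0],-1],[[-0.05,-0.065,0.9],[0,0,0],-1]]}}

```text
time: 14.75
tcp_pos: [0.5681, 0.006, 0.2334]
orientation: [-0.584, 0.812, 0.0, -0.001]
ft_force: [0.1, 0.1, -0.7]
opening: 0.155
gripper_force: 58.5
```

```bash
python3 -c "
from h import *
move(.566,.003,.2,161.5)
s=snap('scene');panelfit(s,box=(295,215,55,85),zr=(.067,.105))
gaugefit(s,128,190);gaugefit(s,115,190)
"
```

```text
t 14.75 tcp [0.5681 0.006  0.2334] shift [0.115 0.032 1.113] turn [ 0.11 -0.08  0.01] F [ 0.1  0.1 -0.7] open 0.155 gf 58.5
panel face X@z100 526.1627834268871 yawslope -0.0007838720949163598 tilt -0.0026087486556226084 n 294 sd 0.6809967830453802 Y [152.6032895  182.08587308 211.69635676] zmin 67.45620094847703
gauge taper face: X 535.222411441922 at z 159.0 yaw -0.03076775783419951 dX/dz 0.10439741175606083 n 160 sd 0.569707757173441 Y [176.46404084 185.71470385 194.58499482] Z [129.55841966 188.87082959]
gauge taper face: X 534.5523471666561 at z 152.5 yaw -0.027120841526161205 dX/dz 0.1029711972826675 n 191 sd 0.55589282565648 Y [176.09714293 185.67526469 194.567836  ] Z [116.04574425 188.81591989]
```

Emit:
{"name": "drive_tool", "arguments": {"plan": [[[0,0,0.25],[0,0,0],-1],[[0,0,0.5],[0,0,0],-1],[[0,0,0.75],[0,0,0],-1],[[0,0,1.0],[0,0,0],-1],[[0,0,1.25],[0,0,0],-1],[[0,0,1.35],[0,0,0],-1],[[0,0,1.35],[0,0,0],-1],[[0,0,1.35],[0,0,0],-1]]}}

```text
time: 15.47
tcp_pos: [0.5687, 0.0062, 0.1939]
orientation: [-0.584, 0.811, -0.0, -0.0]
ft_force: [-0.9, 1.0, -0.5]
opening: 0.157
gripper_force: 58.5
```

```bash
python3 -c "
from h import *
move(.568,.006,.18,161.5)
s=snap('scene');panelfit(s,box=(295,215,55,85),zr=(.067,.105))
gaugefit(s,75,150,x0=527.3);gaugefit(s,90,150,x0=527.3)
"
```

```text
t 15.47 tcp [0.5687 0.0062 0.1939] shift [0.014 0.021 0.465] turn [ 0.   -0.02  0.02] F [-0.9  1.  -0.5] open 0.157 gf 58.5
panel face X@z100 525.8745847807934 yawslope -0.0013025774343996994 tilt -0.010400432156487867 n 206 sd 0.7007433618207108 Y [152.37703896 171.98769063 211.74381166] zmin 67.07804877562585
gauge taper face: X 535.2038040509275 at z 112.5 yaw -0.03952474367544378 dX/dz 0.1047221199011148 n 165 sd 0.5441701935443622 Y [177.03052239 186.28273554 194.95614889] Z [ 75.36633089 149.41484147]
gauge taper face: X 536.0078111246785 at z 120.0 yaw -0.03787236543992566 dX/dz 0.10140422161571841 n 134 sd 0.5149860109390605 Y [177.02894273 186.31642697 194.8756506 ] Z [ 90.93379689 149.47524861]
```

Emit:
{"name": "drive_tool", "arguments": {"plan": [[[0,0.02,0],[0,0,1],-1],[[0,0.02,0],[0,0,1],-1],[[0,0.02,0.15],[0,0,1],-1],[[0,0.02,0.3],[0,0,1],-1],[[0,0.02,0.45],[0,0,1],-1],[[0,0.02,0.55],[0,0,1],-1],[[0,0.02,0.55],[0,0,1],-1],[[0,0.02,0.55],[0,0,1],-1]]}}

```text
time: 16.18
tcp_pos: [0.5677, 0.0063, 0.1771]
orientation: [-0.577, 0.817, 0.0, -0.001]
ft_force: [-0.7, 0.3, -1.1]
opening: 0.153
gripper_force: 58.4
```

```bash
python3 -c "
from h import *
move(.568,.006,.18,161.5)
s=snap('scene');panelfit(s,box=(295,215,55,85),zr=(.067,.105))
gaugefit(s,68,135,x0=527.5)
"
```

```text
t 16.18 tcp [0.5677 0.0063 0.1771] shift [ 0.008 -0.012 -0.097] turn [ 0.06 -0.04 -0.99] F [-0.7  0.3 -1.1] open 0.153 gf 58.4
panel face X@z100 526.018486967576 yawslope -0.005415557376491397 tilt 0.0027394202591928835 n 200 sd 0.6711469015003136 Y [152.4707619  193.99756375 211.7020894 ] zmin 67.0482469336225
gauge taper face: X 534.4461921884072 at z 101.5 yaw 0.005205608120736664 dX/dz 0.09850351146977303 n 139 sd 0.6258171365776093 Y [176.57209689 186.26455913 194.58728342] Z [ 69.05339522 133.30103902]
```

Emit:
{"name": "drive_tool", "arguments": {"plan": [[[0,0.02,0],[0,0,0],-1],[[0,0.035,0.1],[0,0,0],-1],[[0,0.035,0.2],[0,0,0],-1],[[0,0.035,0.3],[0,0,0],-1],[[0,0.035,0.4],[0,0,0],-1],[[0,0.035,0.4],[0,0,0],-1],[[0,0.035,0.4],[0,0,0],-1]]}}

```text
time: 16.82
tcp_pos: [0.5667, 0.0067, 0.165]
orientation: [-0.577, 0.817, 0.0, -0.001]
ft_force: [-1.2, 0.5, -0.4]
opening: 0.157
gripper_force: 58.4
```

```bash
python3 -c "
from h import *
move(.568,.006,.18,160.5)
s=snap('scene');panelfit(s,box=(295,215,55,85),zr=(.067,.105))
gaugefit(s,68,123,x0=527.5)
"
```

```text
t 16.82 tcp [0.5667 0.0067 0.165 ] shift [ 0.009 -0.05  -0.5  ] turn [ 0.07 -0.04  0.01] F [-1.2  0.5 -0.4] open 0.157 gf 58.4
panel face X@z100 525.2363542608674 yawslope -0.003333817258631115 tilt -0.0037907958042430615 n 201 sd 0.7021859140992532 Y [151.97619167 193.47073533 211.83814042] zmin 67.03783977759097
gauge taper face: X 533.9876363669232 at z 95.5 yaw 0.006499444100767422 dX/dz 0.09803890289194449 n 110 sd 0.5080734575464321 Y [176.47486292 186.21895272 194.69187091] Z [ 70.13003546 121.95986096]
```

Emit:
{"name": "drive_tool", "arguments": {"plan": [[[0,0,0.05],[0,0,0],-1],[[0,0,0.1],[0,0,0],-1],[[0,0,0.15],[0,0,0],-1],[[0,0,0.15],[0,0,0],-1],[[0,0,0.15],[0,0,0],-1]]}}

```text
time: 17.28
tcp_pos: [0.5665, 0.0068, 0.1607]
orientation: [-0.577, 0.817, 0.0, -0.001]
ft_force: [-1.1, 0.8, 0.2]
opening: 0.16
gripper_force: 58.5
```

```bash
python3 -c "
from h import *
move(.568,.006,.18,160.5)
s=snap('scene');panelfit(s,box=(295,215,55,85),zr=(.067,.105))
gaugefit(s,68,120,x0=527.5);print(arm.get_state()['moment'])
"
```

```text
t 17.28 tcp [0.5665 0.0068 0.1607] shift [ 0.008 -0.054 -0.642] turn [ 0.07 -0.03  0.  ] F [-1.1  0.8  0.2] open 0.16 gf 58.5
panel face X@z100 523.721416796497 yawslope 0.0009365441072346596 tilt -0.021861062474256926 n 194 sd 0.6807228691071352 Y [153.2870316  194.7391398  211.76112882] zmin 67.00404877034903
gauge taper face: X 533.9867536134656 at z 94.0 yaw 0.007634781737559666 dX/dz 0.10683358900683777 n 108 sd 0.6274605147015375 Y [176.51468672 186.16633314 194.59078641] Z [ 68.32656367 119.08874938]
[0.3791557  1.060827   0.04815729]
```

```bash
cat >> h.py <<'E'
def pf2(c,yaw=-18.5,zr=(64,116),box=(295,205,55,95),show=True):
    P=cloud(c);a=np.radians(yaw);ex=np.array([np.cos(a),np.sin(a)]);ey=np.array([-ex[1],ex[0]])
    u,v,w,h=box;P=P[v:v+h,u:u+w].reshape(-1,3);X,Y,Z=P[:,:2]@ex*1000,P[:,:2]@ey*1000,P[:,2]*1000
    m0=(Z>zr[0])&(Z<zr[1])&(X>515)&(X<530)&(((Y>153)&(Y<172))|((Y>199)&(Y<211)));m=m0
    for _ in range(5):
        A=np.c_[np.ones(m.sum()),Y[m]-182,Z[m]-62];k,*_=np.linalg.lstsq(A,X[m],rcond=None)
        r=X-(k[0]+k[1]*(Y-182)+k[2]*(Z-62));m=m0&(abs(r)<1.6)
    print('panel X@z62',k[0].round(2),'yaw',k[1].round(4),'tilt',k[2].round(4),'n',m.sum())
E
python3 -c "
from h import *
for f in('s2',):pf2(np.load(f'pics/{f}.npz'))
s=snap('scene');np.savez('pics/s3.npz',**s)
for _ in range(2):
  pf2(s);s=snap('scene')
print(arm.get_state()['ft_force'],arm.get_state()['moment'])
cv2.imwrite('pics/p5.png',cv2.resize(s['frame'][190:310,260:400],(700,600),interpolation=cv2.INTER_CUBIC))
"
```

```text
panel X@z62 526.18 yaw -0.0043 tilt -0.0029 n 219
panel X@z62 524.62 yaw -0.0086 tilt -0.0196 n 193
panel X@z62 524.65 yaw -0.0031 tilt -0.0226 n 189
[-3.14802612  1.39304343  0.09736795] [0.46627858 1.20041194 0.01200085]
```

View pics/p5.png

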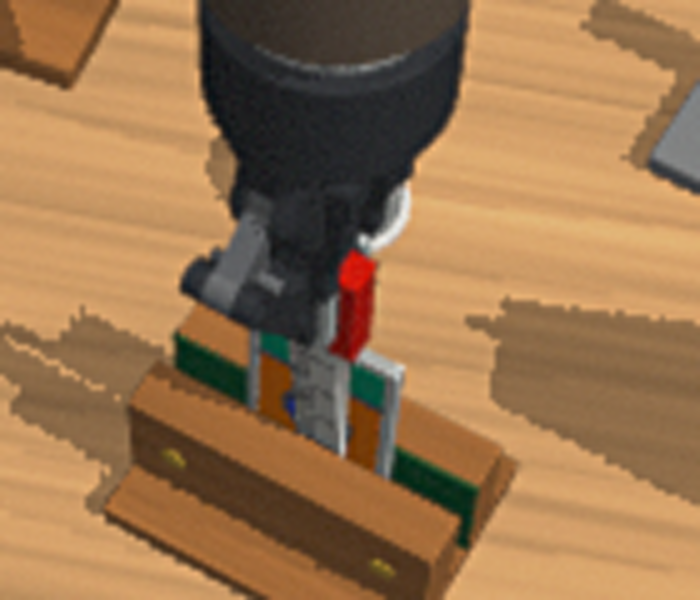

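The crop shows the blade between glass and bare cheek. The fit has the panel leaning about 0.02 rad toward the felt, with its foot a little off it. The net force on the tool is about 3.4 N toward the felt, so the cheek is pushing the gauge. I'll ease it feltward and go deeper.

Emit:
{"name": "drive_tool", "arguments": {"plan": [[[0,0.02,0],[0,0,0],-1],[[0,0.02,0.04],[0,0,0],-1],[[0,0.02,0.08],[0,0,0],-1],[[0,0.02,0.12],[0,0,0],-1],[[0,0.02,0.12],[0,0,0],-1],[[0,0.02,0.12],[0,0,0],-1]]}}

```text
time: 17.98
tcp_pos: [0.5664, 0.007, 0.1578]
orientation: [-0.577, 0.817, -0.0, 0.0]
ft_force: [-3.8, 1.1, 4.4]
opening: 0.155
gripper_force: 59.3
```

```bash
cat > m.py <<'E'
from h import *
F=[];M=[]
for i in range(3):
    s=snap('scene');pf2(s);st=arm.get_state();F.append(st['ft_force']);M.append(st['moment'])
gaugefit(s,66,118,x0=527)
a=np.radians(-18.5);e=np.array([np.cos(a),np.sin(a)]);F=np.mean(F,0);M=np.mean(M,0)
print('t',st['time'],'tcp X',st['tcp_pos'][:2]@e,'z',st['tcp_pos'][2],'tip',st['tcp_pos'][2]-.1241,'Fx',F[:2]@e,'Fz',F[2],'M',M.round(2), 'toolz',Ro.from_quat(st['orientation']).as_matrix()[:,2].round(4))
E
python3 m.py
```

```text
panel X@z62 524.65 yaw -0.0016 tilt -0.0283 n 182
panel X@z62 524.39 yaw -0.0005 tilt -0.0176 n 181
panel X@z62 524.68 yaw 0.0005 tilt -0.0285 n 184
gauge taper face: X 533.9564321961665 at z 92.0 yaw -0.014693603474049114 dX/dz 0.09881178476928919 n 105 sd 0.559389278847801 Y [176.7673065  186.46648217 194.77568586] Z [ 68.4951018  117.57007993]
t 18.1333 tcp X 0.5349616829612451 z 0.15779489293945886 tip 0.03369489293945886 Fx -5.148959589453509 Fz 5.4296028888646335 M [0.56 1.83 0.04] toolz [ 0. -0. -1.]
```

Emit:
{"name": "drive_tool", "arguments": {"plan": [[[0,0.02,0],[0,0,0],-1],[[0,0.035,0],[0,0,0],-1],[[0,0.035,0],[0,0,0],-1],[[0,0.035,0],[0,0,0],-1]]}}

```text
time: 18.47
tcp_pos: [0.5661, 0.0073, 0.1576]
orientation: [-0.577, 0.817, -0.0, 0.0]
ft_force: [-3.3, 0.4, 4.6]
opening: 0.156
gripper_force: 59.2
```

```bash
python3 m.py
```

```text
panel X@z62 524.66 yaw 0.004 tilt -0.0255 n 190
panel X@z62 524.8 yaw -0.0011 tilt -0.0305 n 188
panel X@z62 524.48 yaw -0.0034 tilt -0.0227 n 186
gauge taper face: X 533.6203430890428 at z 92.0 yaw 0.012092499963177305 dX/dz 0.10267985107769144 n 107 sd 0.5229247206346427 Y [176.60440607 186.25426788 195.18958529] Z [ 66.77786184 117.21425867]
t 18.6167 tcp X 0.5344648672212327 z 0.15763853675924466 tip 0.03353853675924466 Fx -1.9664053719534074 Fz 3.354023219742175 M [-0.02  0.89  0.02] toolz [ 1.1e-03 -1.0e-04 -1.0e+00]
```

Emit:
{"name": "drive_tool", "arguments": {"plan": [[[0,0.02,0],[0,0,0],-1],[[0,0.025,0.03],[0,0,0],-1],[[0,0.025,0.06],[0,0,0],-1],[[0,0.025,0.1],[0,0,0],-1],[[0,0.025,0.1],[0,0,0],-1]]}}

```text
time: 19.03
tcp_pos: [0.5655, 0.0078, 0.1546]
orientation: [-0.577, 0.817, -0.0, 0.001]
ft_force: [0.3, 0.6, 2.7]
opening: 0.155
gripper_force: 59.1
```

```bash
python3 m.py
```

```text
panel X@z62 524.46 yaw -0.0006 tilt -0.0085 n 183
panel X@z62 524.82 yaw -0.0003 tilt -0.0211 n 179
panel X@z62 524.59 yaw -0.0047 tilt -0.0144 n 179
gauge taper face: X 533.7321655364161 at z 92.0 yaw -0.019445481872811508 dX/dz 0.10412665230529645 n 106 sd 0.7012384634971838 Y [177.49701155 186.62689158 195.54118455] Z [ 67.36351407 117.41775266]
t 19.1833 tcp X 0.5337557184958844 z 0.1545870019142565 tip 0.030487001914256504 Fx 0.2365804125712145 Fz 2.2857295292905273 M [ 0.07 -0.16  0.05] toolz [ 1.6e-03  4.0e-04 -1.0e+00]
```

The lateral force is balanced and the panel is straightening as the gauge presses the foot in. A little deeper.

Emit:
{"name": "drive_tool", "arguments": {"plan": [[[0,0.005,0.03],[0,0,0],-1],[[0,0.008,0.06],[0,0,0],-1],[[0,0.008,0.08],[0,0,0],-1],[[0,0.008,0.08],[0,0,0],-1],[[0,0.008,0.08],[0,0,0],-1]]}}

```text
time: 19.6
tcp_pos: [0.5652, 0.0078, 0.1526]
orientation: [-0.577, 0.816, -0.0, 0.001]
ft_force: [-0.1, 0.9, 5.1]
opening: 0.156
gripper_force: 59.5
```

```bash
python3 m.py
```

```text
panel X@z62 524.78 yaw -0.0002 tilt -0.0131 n 183
panel X@z62 524.62 yaw 0.0004 tilt -0.0119 n 180
panel X@z62 524.58 yaw -0.0049 tilt -0.0103 n 176
gauge taper face: X 533.4956828562721 at z 92.0 yaw 0.006626434267918899 dX/dz 0.09653455943057054 n 106 sd 0.5972985403508237 Y [177.01283402 186.37966786 195.39216505] Z [ 66.45856054 116.69624462]
t 19.75 tcp X 0.5335534966420351 z 0.15257591994314879 tip 0.028475919943148784 Fx 0.5352123286543573 Fz 5.645038422048711 M [-0.   -0.26  0.07] toolz [ 1.7e-03  2.0e-04 -1.0e+00]
```

Emit:
{"name": "drive_tool", "arguments": {"plan": [[[0,0,0.02],[0,0,0],-1],[[0,0,0.03],[0,0,0],-1],[[0,0,0.03],[0,0,0],-1],[[0,0,0.03],[0,0,0],-1],[[0,0,0.03],[0,0,0],-1],[[0,0,0.03],[0,0,0],-1]]}}

```text
time: 20.25
tcp_pos: [0.5651, 0.0078, 0.1517]
orientation: [-0.577, 0.816, -0.0, 0.001]
ft_force: [0.8, -0.2, 5.9]
opening: 0.154
gripper_force: 59.6
```

```bash
python3 m.py
```

```text
panel X@z62 524.6 yaw -0.0039 tilt -0.0033 n 174
panel X@z62 524.71 yaw -0.0028 tilt -0.0067 n 174
panel X@z62 524.59 yaw -0.0007 tilt -0.0057 n 180
gauge taper face: X 533.5909936975996 at z 92.0 yaw -0.012701570632636756 dX/dz 0.11283491319545579 n 107 sd 0.5755815242286106 Y [177.00848484 186.17576134 195.14775427] Z [ 67.09633693 117.66661011]
t 20.4 tcp X 0.5334914066215298 z 0.15175540479802088 tip 0.02765540479802088 Fx 0.3556968819732693 Fz 5.692125375558038 M [ 0.04 -0.18  0.06] toolz [ 1.6e-03  1.0e-04 -1.0e+00]
```

The panel is plumb and the gauge snug: about 6 N of drag, lateral force balanced, tip about 16 mm above the groove floor. Handing in.

```bash
python3 -c "
from rig import arm
print(arm.close_job())"
```

```text
the job is handed in; nothing more can be done
None
```

I handed the job in with the panel plumb against the felt and the gauge snug at about 6 N of drag, its tip about 16 mm above the groove floor and the gripper still holding it upright; no verdict came back.

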